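# Put the knock bar back in its spring clips

### The job

The small knock box has been washed. Put its knock bar back: lay it across the box over the two spring clips, and push it down until both ends have snapped fully home and it lies level. Leave the other things on the worktop where they are.

Things in the scene. Friction and masses are not known exactly. Their poses are not given: they have to be found in the camera images.
- knock_bar: Loose knock bar on the worktop, 194 mm long, about 0.16 kg: black rubber sleeve, eight-sided, 26 mm across flats, 144 mm long, centred on a round 14 mm steel core bare for 25 mm at each end. It lies on a flat, axis 13 mm up. Origin: mid-length on its axis; its y runs along the bar. Both ends are alike: either way round is right, rolled or not.
- bar_end_a (a point): Point on the bar's axis 85 mm from its middle towards its own +y, in the bare steel end: the part that lies in a clip.
- bar_end_b (a point): The same point at the other end, 85 mm towards the bar's own -y.
- knock_box: Open steel tub that stands fast on the worktop: outside 140 mm along its x, 175 mm along its y, 105 mm high, walls 3 mm, empty, inner floor 10 mm up. Origin: centre of its underside; z up. A 52 mm wide slot in the middle of each end wall (at its +y and -y ends) holds a black plastic spring clip; the seated bar lies along its y.
- bar_home (a point): Point in the middle of the box where the middle of the bar's axis lies when it is fully home: 88 mm above the worktop. Axes as the box's. A bar just laid over the clips rests on the noses with its axis 14.5 mm higher than this; fully home its sleeve lies between the clips with 6 mm play at either end.
- clip_a (a point): Spring clip at the box's +y end, on the seated bar's axis, 85 mm from bar_home along y; 14 mm thick along y. Two upright sprung fingers with rounded noses leave a 9 mm mouth across x, flared to 33 mm at the top, 107 mm above the worktop. Pressing a bar end down with some 4 to 8 N spreads them; it snaps into the flat cradle below and is held.
- clip_b (a point): Spring clip at the box's -y end, on the seated bar's axis, 85 mm from bar_home along y; 14 mm thick along y. Two upright sprung fingers with rounded noses leave a 9 mm mouth across x, flared to 33 mm at the top, 107 mm above the worktop. Pressing a bar end down with some 4 to 8 N spreads them; it snaps into the flat cradle below and is held.
- milk_pitcher: Bystander: small steel milk pitcher, 94 mm high, loose. Origin at the centre of its underside.
- saucer_2: Bystander: blue-green saucer, 116 mm across, loose, with the blue-green cup on it. Origin at the centre of its underside.
- espresso_cup_2: Bystander: blue-green espresso cup, 55 mm high, loose, on its saucer. Origin at the centre of its underside.
- counter_bell: Bystander: round counter bell, 64 mm across, 56 mm high, loose. Origin at the centre of its underside.
- order_pad: Bystander: pad of order slips, 140 x 109 x 12 mm, loose. Origin at the centre of its underside.
- bar_brush: Bystander: bar brush with a wooden handle, 169 mm long, loose. Origin near its middle on the underside.

How it is judged:
By the outcome, as a careful person would: the job done as asked, in the order asked, and still so for the second after the job is handed in, with the robot touching nothing.
It also fails if it takes over 48 s, if anything falls off the work surface, if the arm or the gripper's body presses on something with over 40 N, if the wrist force passes 120 N, or if a joint passes its speed limit or range.

### The arm

A 6-joint arm with a two-finger parallel gripper is mounted at the origin on a cart in front of the work surface, level with it; the furniture and walls round the work are solid. World frame = base frame: x ahead of the robot, y to its left, z up, the work surface at z = 0. Lengths are in mm, angles in degrees, forces in N, time in s.
With the tool pointing down it reaches from about 325 to 900 mm from the base axis. Payload 6.1 kg.
Tool frame: the origin (TCP) lies midway between the tips of the shut fingers; the grasp point (between the pads) lies 19 mm behind it (ctrl.tcp_to_grasp is the distance from the TCP to the grasp point, in mm); z points along the fingers, y is the line along which they close (so a half turn about z gives the same grasp; the last joint's range is limited). The gripper opens to 85 mm and grips with 20 to 120 N. Pads are 22 mm wide; open, the fingers measure 114 mm over their backs; the gripper's body (76 mm by 85 mm) begins 54 mm behind the grasp point. The pads swing forward as they close: fully open they stand 13 mm farther back than shut.
Start: joints at [-80.163, 12.628, 87.462, -0, 79.91, -7.225], TCP at [183.379, -597.485, 231.3] pointing down, gripper open.
Joint ranges: [-170.65, 170.65], [-52.31, 119.04], [5.05, 147.46], [-71.25, 251.25], [11.57, 151.72], [-153.62, 153.62]. Speed limits (degrees/s): [147.25, 147.25, 172.46, 180, 180, 180].

### API

Orientations are given as a 3x3 rotation matrix whose columns are the frame's x, y, z axes.
In Python, from bench import ctrl gives the robot as it stands. The module is installed in compiled form; this text tells all that it offers.
- The arm moves only by the tool play_rows, never from a script. Its arguments are lists of equal length, an entry for each row: "jaw": the opening, from -1 (shut) to 1 (fully open); "offset": the shift along the tool's x, y, z in m, a list of three; "rotation": the turn, a rotation vector about the tool's x, y, z in units of 5 degrees (1.0 is 5 degrees), a list of three. In form: {"jaw": [jaw, ...], "offset": [[tx, ty, tz], ...], "rotation": [[wx, wy, wz], ...]}. A call has 1 to 8 rows; each row is the pose to reach, as a shift and turn from the pose commanded when the call began, along the tool's axes at that moment; what a row does not reach only later rows make up. A row lasts 1/8 s, in which the tool goes at most 62.5 mm and 10.7 degrees, less where a joint would pass 70% of its speed; a pose out of reach is approached as far as the arm can. A call with a gripper value outside its range is refused whole. The fingers move at their own pace and stop on an object; "force" is the grip in N (left out, the last holds). Time passes only in rows, so rows that repeat a pose let the fingers close. It gives the time, the measured TCP pose, the force, the opening and the grip force at its end, in the units of the state.
- ctrl.state(): the state, without advancing time (a new reading comes with each control period).
- ctrl.read_camera(name): name is "scene" or "side" or "wrist"; returns the picture (420x560x3 uint8, red, green, blue); there is no depth.
- ctrl.camera_params(name): a dict with "camera_matrix" (3x3 intrinsics, pixels), "R" (3x3) and "t" (3): a world point X has camera coordinates R X + t; the wrist camera has in their place "mount" (4x4, takes a point from camera to tool coordinates, whose origin is the TCP and whose axes are the flange's). Camera axes: x right, y down, z forward; pixel columns grow to the right and rows downward; lengths in mm; the calibration is good to about 2 mm. A picture is of the moment at which its call begins: read the wrist's pose just before it. camera_params takes no time and is no camera call.
- ctrl.finish_job(): hands the job in; it is judged then, once.
The state is a dict: "t": time; "q": joint angles; "qvel": joint speeds; "effort": joint torques, N m; "position": TCP position; "ee_rot": TCP orientation; "wrist_force": force on the tool from outside, world axes, zero at the start; "wrist_torque": the same for the moment, N m; "grip_width": finger opening in mm; "grip_force": force on a finger pad.
Only numpy, scipy, OpenCV 4.12 (cv2) and the standard library are available. Lean on these libraries where they do the work, as an engineer would, in place of code of your own. Each camera call takes 0.05 s, during which the arm holds its last target. There are 200 camera calls.

## Working session

There is one attempt and no reset: what is moved stays moved. The work goes in short steps, Python scripts to look and compute and a tool call to move; the robot and the scene stay as the last step left them, time stands still between calls to the robot, and variables do not carry over. Pictures are saved under pics/ and viewed, at most 10 in all, crops included, and the job is handed in when it is done.

Besides the shell and the picture viewer there is one more tool, called after "Emit:" by a JSON object that holds its "name" and its "arguments", one argument or row to a line. play_rows: Moves the arm, as the interface text tells. Its arguments: {"type":"object","properties":{"jaw":{"type":"array","items":{"type":"number"}},"offset":{"type":"array","items":{"type":"array","items":{"type":"number"}}},"rotation":{"type":"array","items":{"type":"array","items":{"type":"number"}}},"force":{"type":"number"}},"required":["jaw","offset","rotation"]}

```bash
mkdir -p pics
cat > h.py <<'E'
import numpy as np,cv2
from bench import ctrl
def cam(n):
    s=ctrl.state(); p=ctrl.camera_params(n); K=np.array(p["camera_matrix"])
    if n=="wrist":
        M=np.array(p["mount"]); R=np.array(s["ee_rot"]); Rc=R@M[:3,:3]; C=R@M[:3,3]+np.array(s["position"])
    else:
        Rc=np.array(p["R"]).T; C=-Rc@np.array(p["t"])
    return K,Rc,C
def grab(n,f):
    c=cam(n); im=ctrl.read_camera(n); cv2.imwrite("pics/%s.png"%f,im[:,:,::-1]); np.savez("pics/%s.npz"%f,K=c[0],R=c[1],C=c[2]); return im
def load(f):
    d=np.load("pics/%s.npz"%f); return d["K"],d["R"],d["C"]
def ray(c,px):
    d=c[1]@np.linalg.inv(c[0])@np.array([px[0],px[1],1.]); return c[2],d/np.linalg.norm(d)
def plane(c,px,z):
    C,d=ray(c,px); return C+d*(z-C[2])/d[2]
def tri(c1,p1,c2,p2):
    A=[];b=[];
    M=np.zeros((3,3));v=np.zeros(3);L=[ray(c1,p1),ray(c2,p2)]
    for C,d in L:
        P=np.eye(3)-np.outer(d,d);M+=P;v+=P@C
    X=np.linalg.solve(M,v); return X,[np.linalg.norm((np.eye(3)-np.outer(d,d))@(X-C)) for C,d in L]
def proj(c,X):
    x=c[0]@c[1].T@(np.array(X)-c[2]); return x[:2]/x[2]
E
python3 - <<'E'
from h import *
a=grab("scene","s0");b=grab("side","d0");c=grab("wrist","w0")
cv2.imwrite("pics/sd.png",cv2.resize(np.vstack([a,b])[:,:,::-1],None,fx=.7,fy=.7))
for n in("s0","d0","w0"):
    K,R,C=load(n);print(n,K[0,0],C.round(),R[:,2].round(2))
print(ctrl.state()["t"],ctrl.state()["ee_rot"])
E
```

```text
s0 535.9322982426913 [-586. -925.  828.] [ 0.71  0.55 -0.45]
d0 407.15220885849436 [ 466. 1012. 1050.] [ 0.08 -0.73 -0.68]
w0 344.73458540728916 [ 255. -574.  374.] [-0.28 -0.08 -0.96]
0.15 [[ 9.55993650e-01  2.93387227e-01 -2.77745981e-04]
 [ 2.93387312e-01 -9.55992538e-01  1.46683639e-03]
 [ 1.64827975e-04 -1.48377342e-03 -9.99998886e-01]]
```

View pics/s0.png

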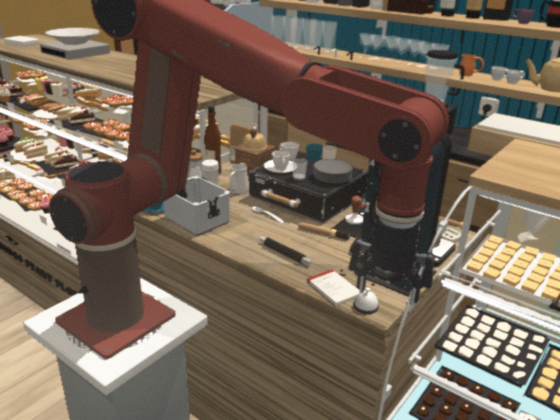

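View pics/d0.png

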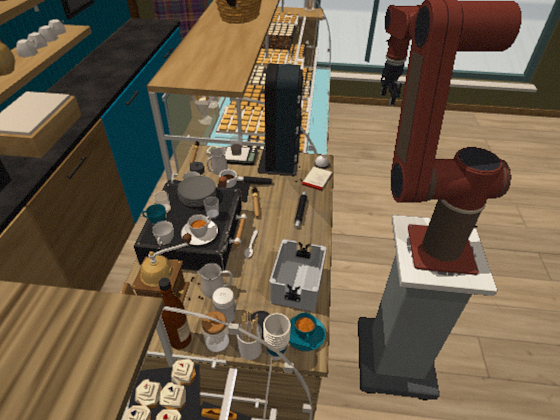

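The scene view shows the bar at about (285,250) and the box at (197,200). In the side view they're at (301,208) and (298,273).

Run:
```python
from h import *
s=load("s0");d=load("d0")
for n,p,q in [("barR",(308,262),(303,193)),("barL",(262,240),(299,225)),("clip-",(213,209),(304,251)),("clip+",(180,190),(292,293)),("bell",(366,300),(322,160))]:
    X,e=tri(s,p,d,q);print(n,X.round(),np.round(e,1),plane(s,p,13).round(),plane(d,q,13).round())
a=cv2.imread("pics/s0.png");b=cv2.imread("pics/d0.png")
A=cv2.resize(a[170:320,150:350],(800,600),interpolation=2)[:,:,:]
def c(im,x,y,w,h,W,H):return cv2.resize(im[y:y+h,x:x+w],(W,H),interpolation=cv2.INTER_CUBIC)
cv2.imwrite("pics/crop.png",np.hstack([c(a,155,170,170,110,480,310)[:, :],c(b,255,185,80,78,320,310)]))
cv2.imwrite("pics/crop2.png",np.vstack([np.hstack([c(a,155,170,80,70,400,350),c(b,260,232,80,70,400,350)]),np.hstack([c(a,250,228,80,44,400,220),c(b,260,185,80,44,400,220)])]))
```

```text
barR [ 492. -221.   12.] [1.2 1.2] [ 489. -222.   13.] [ 492. -222.   13.]
barL [497. -44.  12.] [2.9 2.9] [500. -45.  13.] [494. -41.  13.]
clip- [470. 131.  69.] [2.3 2.3] [551. 210.  13.] [468.  83.  13.]
clip+ [493. 303.  74.] [1.3 1.3] [582. 403.  13.] [493. 260.  13.]
bell [ 426. -442.   22.] [0.4 0.4] [ 439. -437.   13.] [ 426. -455.   13.]
```

View pics/crop2.png

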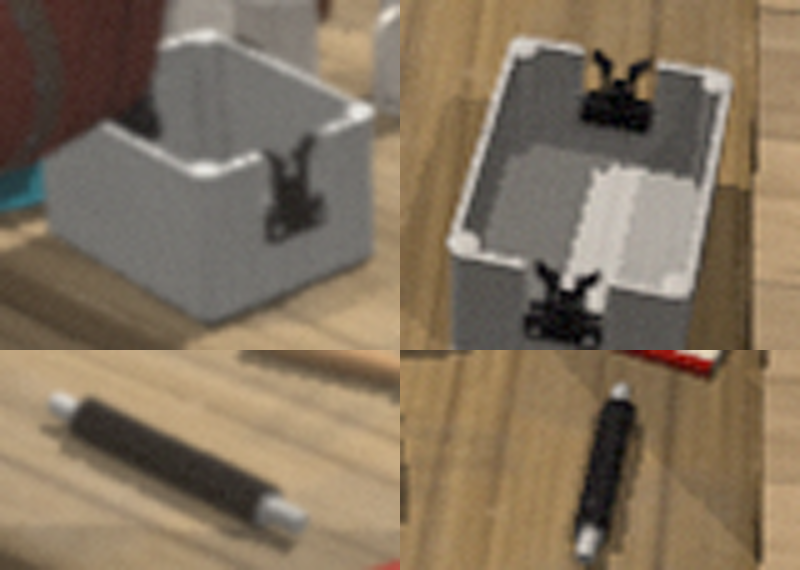

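Top row of the crop shows the box with its clips. The bottom row shows the bar, with ends around scene (262,240)/(308,262). Moving above the bar for a close look.

Emit:
{"name": "play_rows", "arguments": {
  "jaw": [1,1,1,1,1,1,1,1],
  "offset": [
    [0.044,-0.0375,0],
    [0.088,-0.075,0],
    [0.132,-0.1125,0],
    [0.176,-0.15,0],
    [0.22,-0.1875,0],
    [0.264,-0.225,0],
    [0.308,-0.2625,0],
    [0.352,-0.3,0]
  ],
  "rotation": [
    [0,0,-1.46],
    [0,0,-2.92],
    [0,0,-4.38],
    [0,0,-5.84],
    [0,0,-7.3],
    [0,0,-8.76],
    [0,0,-10.22],
    [0,0,-11.68]
  ]
}}

```text
t: 1.15
position: [432.5, -205.6, 231.3]
ee_rot: [[0.247, 0.969, 0.0], [0.969, -0.247, -0.0], [-0.0, 0.0, -1.0]]
wrist_force: [-0.1, -1.3, 0.1]
grip_width: 85.4
grip_force: 0.0
```

```bash
cat >> h.py <<'E'
def plan(target,yaw):
    """remaining tool-frame shift (m) and turn (5 deg units) to a tool-down pose with x axis at yaw deg"""
    from scipy.spatial.transform import Rotation as Q
    s=ctrl.state();R=np.array(s["ee_rot"]);a=np.radians(yaw);c,n=np.cos(a),np.sin(a)
    T=np.array([[c,n,0],[n,-c,0],[0,0,-1]])
    print("t",s["t"],"pos",np.round(s["position"],1),"off",(R.T@(np.array(target)-s["position"])/1000).round(4),"rot",(Q.from_matrix(R.T@T).as_rotvec(degrees=True)/5).round(3))
E
python3 -c "
from h import *
plan((494,-110,231),90)"
```

```text
t 1.15 pos [ 432.5 -205.6  231.3] off [0.1079 0.036  0.0003] rot [ 3.000e-03  1.000e-03 -2.862e+00]
```

Emit:
{"name": "play_rows", "arguments": {
  "jaw": [1,1,1,1],
  "offset": [
    [0.054,0.018,0],
    [0.108,0.036,0],
    [0.108,0.036,0],
    [0.108,0.036,0]
  ],
  "rotation": [
    [0,0,-1.4],
    [0,0,-2.86],
    [0,0,-2.86],
    [0,0,-2.86]
  ]
}}

```text
t: 1.65
position: [493.4, -111.9, 230.9]
ee_rot: [[0.004, 1.0, -0.001], [1.0, -0.004, -0.0], [-0.0, -0.001, -1.0]]
wrist_force: [0.5, -0.6, 0.3]
grip_width: 85.2
grip_force: 0.0
```

```bash
python3 -c "
from h import *
print(ctrl.state()['qvel']);grab('wrist','w1')"
```

```text
[-1.83609705 -0.3806634   0.34724997  0.01625313  0.05213611 -0.06243294]
```

View pics/w1.png

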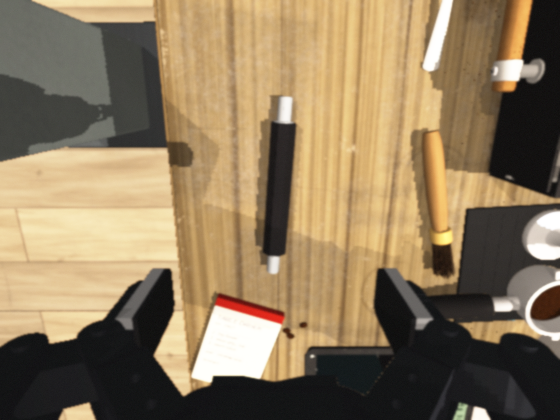

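The bar runs from (286,97) to (271,272) in the wrist view and is clear of the pad and the brush. Measuring it, then looking over the box with empty fingers.

Run:
```python
from h import *
im=cv2.imread("pics/w1.png");c=load("w1")
g=im.max(2);m=np.zeros_like(g);m[60:262,240:320]=(g[60:262,240:320]<75)*255
m=cv2.morphologyEx(m,cv2.MORPH_OPEN,np.ones((5,5)))
k=max(cv2.findContours(m,0,1)[0],key=cv2.contourArea);r=cv2.minAreaRect(k);print(r)
b=cv2.boxPoints(r);b=b[np.argsort(b[:,1])];e1=b[:2].mean(0);e2=b[2:].mean(0)
for z in(13,22):
    P,Q=plane(c,e1,z),plane(c,e2,z);print(z,P.round(1),Q.round(1),np.linalg.norm(P-Q),((P+Q)/2).round(1),np.degrees(np.arctan2(*(P-Q)[1::-1])))
P,Q=plane(c,(286,97),13),plane(c,(272.5,272),13);print("core",P.round(1),Q.round(1),np.linalg.norm(P-Q),((P+Q)/2).round(1))
plan((480,180,231),90)
```

```text
((278.1175537109375, 188.89852905273438), (23.844120025634766, 131.77398681640625), 4.197668075561523)
13 [502.4 -58.7  13. ] [ 491.9 -205.5   13. ] 147.16777945868878 [ 497.2 -132.1   13. ] 85.9232929063962
22 [502.2 -58.1  22. ] [ 492.  -201.3   22. ] 143.50177436728674 [ 497.1 -129.7   22. ] 85.92329290639621
core [505.4 -33.3  13. ] [ 490.9 -227.7   13. ] 194.9930875584046 [ 498.1 -130.5   13. ]
t 1.7 pos [ 493.3 -112.5  231. ] off [ 2.925e-01 -1.480e-02 -1.000e-04] rot [-0.01   0.003 -0.061]
```

Emit:
{"name": "play_rows", "arguments": {
  "jaw": [1,1,1,1,1,1,1],
  "offset": [
    [0.058,-0.003,0],
    [0.116,-0.006,0],
    [0.174,-0.009,0],
    [0.232,-0.011,0],
    [0.29,-0.013,0],
    [0.29,-0.013,0],
    [0.29,-0.013,0]
  ],
  "rotation": [
    [0,0,0],
    [0,0,0],
    [0,0,0],
    [0,0,0],
    [0,0,0],
    [0,0,0],
    [0,0,0]
  ]
}}

```text
t: 2.58
position: [482.1, 176.7, 231.2]
ee_rot: [[0.006, 1.0, -0.0], [1.0, -0.006, -0.001], [-0.001, -0.0, -1.0]]
wrist_force: [-0.4, -0.2, -0.1]
grip_width: 85.2
grip_force: 0.0
```

```bash
python3 -c "
from h import *
grab('wrist','w2');plan((480,225,271),90)"
```

```text
t 2.625 pos [482.3 176.3 231.2] off [ 0.0486 -0.0026 -0.0399] rot [-0.002  0.008 -0.075]
```

View pics/w2.png

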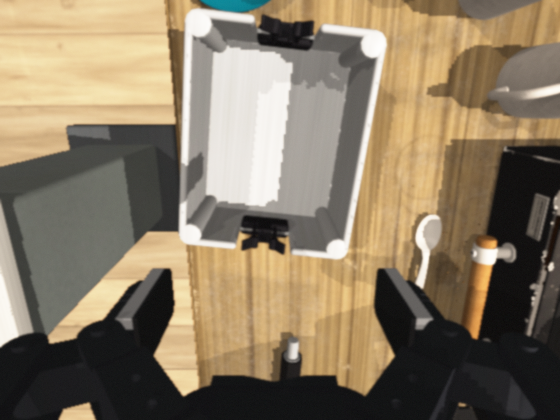

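The box is fully in view, with clips at (286,33) and (265,233) and rim corners at about (197,17), (378,38), (340,250) and (185,238). Taking a second view from higher up.

Emit:
{"name": "play_rows", "arguments": {
  "jaw": [1,1,1,1],
  "offset": [
    [0.03,0,-0.03],
    [0.05,0,-0.06],
    [0.05,0,-0.06],
    [0.05,0,-0.06]
  ],
  "rotation": [
    [0,0,0],
    [0,0,0],
    [0,0,0],
    [0,0,0]
  ]
}}

```text
t: 3.12
position: [482.4, 226.4, 290.6]
ee_rot: [[0.006, 1.0, -0.001], [1.0, -0.006, -0.001], [-0.001, -0.001, -1.0]]
wrist_force: [-0.6, 0.3, -0.6]
grip_width: 85.3
grip_force: 0.0
```

Run:
```python
from h import *
grab('wrist','w3')
w=[]
for n in("w2","w3"):
    im=cv2.imread("pics/%s.png"%n);x=160;y=0
    w.append(cv2.resize(im[0:300,150:410],None,fx=1.53,fy=2 if 0 else 1.53,interpolation=2))
cv2.imwrite("pics/pair.png",np.hstack(w))
```

```text
(no output)
```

View pics/pair.png

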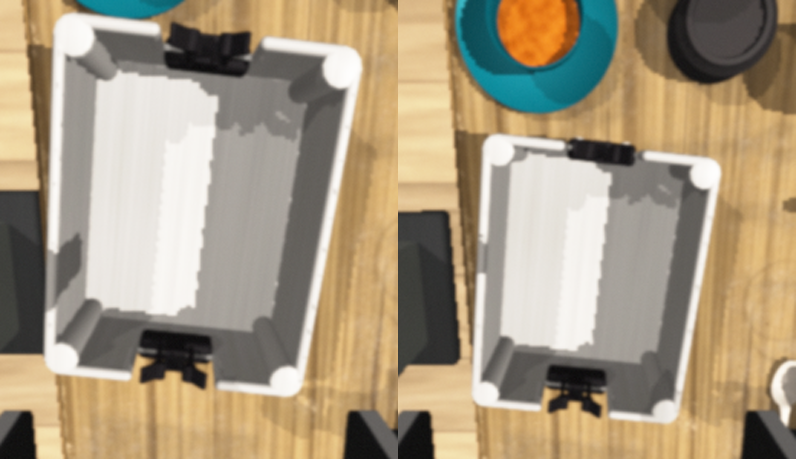

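Both views show all four rim corners, and both clips standing upright in their slots. Triangulating the rim and clips.

Run:
```python
from h import *
a,b=load("w2"),load("w3")
A=np.array([(57,14),(361,48),(298,395),(46,371)])/1.53+[150,0]
B=np.array([(86,134),(323,159),(280,423),(75,405)])/1.53+[150,0]
T=np.array([tri(a,p,b,q)[0] for p,q in zip(A,B)]);print("tri",T.round(1).tolist())
for c,P in((a,A),(b,B)):
    X=np.array([plane(c,p,105)[:2] for p in P]);print(X.round(1).tolist(),X.mean(0).round(1))
    print("L",np.linalg.norm(X[0]-X[3]),np.linalg.norm(X[1]-X[2]),"W",np.linalg.norm(X[0]-X[1]),np.linalg.norm(X[2]-X[3]))
    for u in(X[0]-X[3],X[1]-X[2]):print("yaw",np.degrees(np.arctan2(u[1],u[0])))
    for u in(X[1]-X[0],X[2]-X[3]):print("xyaw",np.degrees(np.arctan2(u[1],u[0])))
# clip horn tips
for n,pa,pb in(("nearL",(142,380),(551-398,408)),("nearR",(206,384),(600-398,411)),("farL",(171,26),(569-398,143)),("farR",(249,33),(634-398,149))):
    p=np.array(pa)/1.53+[150,0];q=np.array(pb)/1.53+[150,0];X,e=tri(a,p,b,q);print(n,X.round(1),np.round(e,1),plane(a,p,105).round(1),plane(b,q,105).round(1))
plan((497.5,-131,231),86)
```

```text
tri [[421.6, 313.4, 103.9], [561.7, 298.4, 105.5], [545.6, 116.7, 94.3], [405.3, 142.4, 116.0]]
[[422.3, 313.2], [561.6, 298.5], [542.4, 122.5], [402.2, 137.8]] [482.1 218. ]
L 176.5088870275084 177.09563939010962 W 140.10922896699427 141.00958673879597
yaw 83.46123750203272
yaw 83.75387280571648
xyaw -6.013969079191536
xyaw -6.254799903040672
[[421.4, 313.3], [562.2, 298.3], [544.4, 122.0], [402.5, 136.7]] [482.6 217.6]
L 177.5543506486536 177.19254041692378 W 141.54577803003525 142.68514456097168
yaw 83.87131022995844
yaw 84.2394811664081
xyaw -6.080684437340208
xyaw -5.9343121180660185
nearL [453.7 123.   83.9] [0.8 0.8] [455.1 132.1 105. ] [456.2 134.1 105. ]
nearR [491.2 115.4  74.2] [0.5 0.5] [490.7 129.5 105. ] [490.  131.6 105. ]
farL [472.7 307.9 106. ] [1.3 1.3] [474.  308.1 105. ] [471.5 307.9 105. ]
farR [509.5 304.3 108.6] [0.2 0.2] [509.7 305.  105. ] [510.  304.3 105. ]
t 3.175 pos [482.1 226.4 290.1] off [-0.3573  0.0178  0.0594] rot [-0.02   0.011  0.727]
```

Box centre is about (482.3, 217.8), with its y axis at 83.9°, and the rim comes out at 105 mm as stated. Going to the bar.

Emit:
{"name": "play_rows", "arguments": {
  "jaw": [1,1,1,1,1,1,1,1],
  "offset": [
    [-0.055,0.003,0],
    [-0.11,0.006,0],
    [-0.165,0.009,0.02],
    [-0.22,0.012,0.04],
    [-0.275,0.015,0.06],
    [-0.33,0.0165,0.08],
    [-0.357,0.0178,0.12],
    [-0.357,0.0178,0.16]
  ],
  "rotation": [
    [0,0,0.1],
    [0,0,0.2],
    [0,0,0.3],
    [0,0,0.4],
    [0,0,0.5],
    [0,0,0.6],
    [0,0,0.73],
    [0,0,0.73]
  ]
}}

```text
t: 4.18
position: [497.2, -131.9, 129.2]
ee_rot: [[0.073, 0.997, -0.001], [0.997, -0.073, -0.0], [-0.0, -0.001, -1.0]]
wrist_force: [0.6, -0.1, 0.3]
grip_width: 85.5
grip_force: 0.0
```

```bash
python3 -c "
from h import *
plan((497.5,-131,3),86)"
```

```text
t 4.175 pos [ 497.2 -131.9  129.2] off [0.001  0.0004 0.1262] rot [-0.013  0.003 -0.035]
```

Emit:
{"name": "play_rows", "arguments": {
  "jaw": [1,1,1,1,1,1,1],
  "offset": [
    [0.001,0,0.04],
    [0.001,0,0.08],
    [0.001,0,0.105],
    [0.001,0,0.115],
    [0.001,0,0.122],
    [0.001,0,0.126],
    [0.001,0,0.126]
  ],
  "rotation": [
    [0,0,0],
    [0,0,0],
    [0,0,0],
    [0,0,0],
    [0,0,0],
    [0,0,0],
    [0,0,0]
  ]
}}

```text
t: 5.05
position: [499.0, -128.1, 5.8]
ee_rot: [[0.068, 0.998, 0.001], [0.998, -0.068, -0.0], [-0.0, 0.001, -1.0]]
wrist_force: [-0.6, 0.7, 0.7]
grip_width: 85.4
grip_force: 0.0
```

Emit:
{"name": "play_rows", "arguments": {
  "jaw": [-0.1,-0.5,-1,-1,-1,-1,-1,-1],
  "offset": [
    [0,0,0],
    [0,0,0],
    [0,0,0],
    [0,0,0],
    [0,0,0],
    [0,0,0],
    [0,0,0],
    [0,0,0]
  ],
  "rotation": [
    [0,0,0],
    [0,0,0],
    [0,0,0],
    [0,0,0],
    [0,0,0],
    [0,0,0],
    [0,0,0],
    [0,0,0]
  ],
  "force": 80
}}

```text
t: 6.05
position: [499.1, -128.1, 5.8]
ee_rot: [[0.068, 0.998, 0.001], [0.998, -0.068, -0.0], [-0.0, 0.001, -1.0]]
wrist_force: [-0.5, -0.1, 5.9]
grip_width: 23.6
grip_force: 79.4
```

Gripped: 23.6 mm opening, 79 N. Lift and check.

Emit:
{"name": "play_rows", "arguments": {
  "jaw": [-1,-1,-1,-1,-1,-1],
  "offset": [
    [0,0,-0.02],
    [0,0,-0.06],
    [0,0,-0.12],
    [0,0,-0.17],
    [0,0,-0.17],
    [0,0,-0.17]
  ],
  "rotation": [
    [0,0,0],
    [0,0,0],
    [0,0,0],
    [0,0,0],
    [0,0,0],
    [0,0,0]
  ]
}}

```text
t: 6.8
position: [497.8, -127.6, 174.1]
ee_rot: [[0.068, 0.998, -0.002], [0.998, -0.068, 0.001], [0.001, -0.002, -1.0]]
wrist_force: [-0.4, -0.0, -1.5]
grip_width: 24.1
grip_force: 79.0
```

```bash
python3 -c "
from h import *
a=grab('wrist','w4');b=grab('side','d4')
s=ctrl.state();print(s['wrist_force'],s['wrist_torque'],s['grip_width'])
c=cv2.resize(b[170:270,250:350],(420,420))
cv2.imwrite('pics/v4.png',cv2.resize(np.hstack([a,c])[:,:,::-1],None,fx=.8,fy=.8))
plan((482.3,217.8-3,176),83.9)"
```

```text
[-0.16281853 -0.31830952 -0.86566205] [-0.0292993   0.02616189 -0.00329829] 23.63011297010237
t 6.9 pos [ 497.1 -127.3  172.8] off [ 0.3403 -0.038  -0.0025] rot [-0.048 -0.016  0.442]
```

View pics/v4.png

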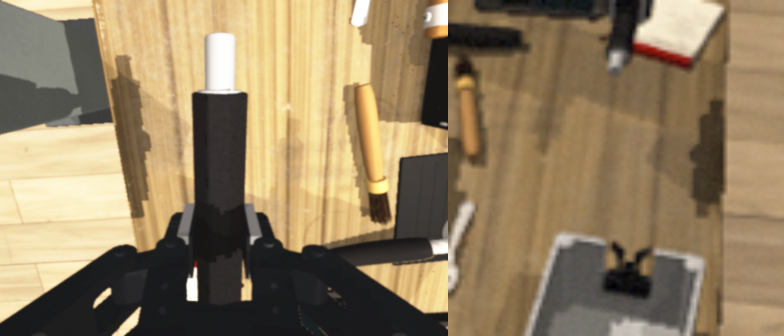

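The bar hangs straight in the grip; its +y tip is at (274,42) and the sleeve edge at (274,115) in full-picture pixels. Working out where it sits along the tool.

Run:
```python
from h import *
p=ctrl.camera_params("wrist");M=np.array(p["mount"]);K=np.array(p["camera_matrix"]);c=(K,M[:3,:3],M[:3,3])
im=cv2.imread("pics/w4.png");m=np.zeros(im.shape[:2],np.uint8);r=(slice(30,125),slice(225,325))
m[r]=(im.max(2)[r]<70)*255
g=im[:,274].max(1);print(g[35:50],g[105:125:2])
for v in(45,60,80,100,):
    row=im[v,235:315].astype(int).min(1);xs=np.where(row>150)[0]+235;print(v,xs.min(),xs.max())
for v in(125,150,180):
    row=im[v,225:325].max(1);xs=np.where(row<70)[0]+225;print(v,xs.min(),xs.max())
for z in(-4,-7.2,-11): print(z,plane(c,(274,42),z).round(1),plane(c,(274,115),z).round(1))
```

```text
[222 223 223 225 224 227 240 251 253 254 254 254 254 254 254] [254 254 254 250 237 251 156  54  53  53]
45 240 308
60 242 314
80 242 314
100 235 314
125 241 307
150 242 306
180 243 305
-4 [96.5 -0.5 -4. ] [70.5 -0.5 -4. ]
-7.2 [96.1 -0.5 -7.2] [70.6 -0.5 -7.2]
-11 [ 95.5  -0.5 -11. ] [ 70.8  -0.5 -11. ]
```

Emit:
{"name": "play_rows", "arguments": {
  "jaw": [-1,-1,-1,-1,-1,-1,-1,-1],
  "offset": [
    [0.05,-0.006,0],
    [0.1,-0.011,0],
    [0.155,-0.017,0],
    [0.21,-0.023,0],
    [0.265,-0.029,0],
    [0.32,-0.035,0.01],
    [0.344,-0.038,0.03],
    [0.344,-0.038,0.03]
  ],
  "rotation": [
    [0,0,0.1],
    [0,0,0.2],
    [0,0,0.3],
    [0,0,0.44],
    [0,0,0.44],
    [0,0,0.44],
    [0,0,0.44],
    [0,0,0.44]
  ]
}}

```text
t: 7.9
position: [481.0, 218.8, 141.4]
ee_rot: [[0.103, 0.995, -0.007], [0.995, -0.103, -0.002], [-0.003, -0.007, -1.0]]
wrist_force: [-0.2, -0.7, -1.1]
grip_width: 24.1
grip_force: 78.9
```

Emit:
{"name": "play_rows", "arguments": {
  "jaw": [-1,-1],
  "offset": [
    [0,0,0],
    [0,0,0]
  ],
  "rotation": [
    [0,0,0],
    [0,0,0]
  ]
}}

```text
t: 8.15
position: [484.5, 216.9, 145.6]
ee_rot: [[0.107, 0.994, 0.0], [0.994, -0.107, -0.0], [-0.0, 0.0, -1.0]]
wrist_force: [-0.4, -0.7, -1.6]
grip_width: 23.7
grip_force: 78.9
```

Run:
```python
from h import *
plan((482.8,219,110),83.9)
a=grab('wrist','w5');b=grab('side','d5')
c=cv2.resize(b[225:305,260:340],(420,420),interpolation=2)
cv2.imwrite('pics/v5.png',cv2.resize(np.hstack([a,c])[:,:,::-1],None,fx=.8,fy=.8))
```

```text
t 8.15 pos [484.5 216.9 145.6] off [ 0.0019 -0.0019  0.0356] rot [ 0.005  0.001 -0.014]
```

View pics/v5.png

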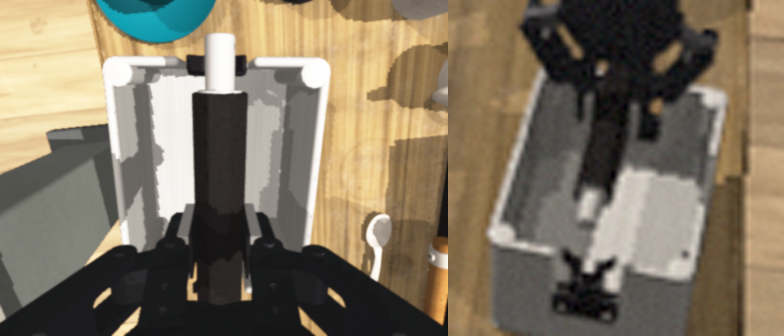

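The bar is lined up over the clip: the far clip at (217,64) sits right under the steel end. Descending.

Emit:
{"name": "play_rows", "arguments": {
  "jaw": [-1,-1,-1,-1,-1,-1],
  "offset": [
    [0.002,-0.002,0.01],
    [0.002,-0.002,0.025],
    [0.002,-0.002,0.035],
    [0.002,-0.002,0.042],
    [0.002,-0.002,0.045],
    [0.002,-0.002,0.045]
  ],
  "rotation": [
    [0,0,0],
    [0,0,0],
    [0,0,0],
    [0,0,0],
    [0,0,0],
    [0,0,0]
  ]
}}

```text
t: 9.0
position: [482.2, 220.1, 100.2]
ee_rot: [[0.106, 0.994, -0.0], [0.994, -0.106, -0.0], [-0.0, -0.0, -1.0]]
wrist_force: [-0.2, 0.4, -2.0]
grip_width: 23.7
grip_force: 78.9
```

Emit:
{"name": "play_rows", "arguments": {
  "jaw": [-1,-1,-1,-1],
  "offset": [
    [0,0,0.002],
    [0,0,0.004],
    [0,0,0.006],
    [0,0,0.006]
  ],
  "rotation": [
    [0,0,0],
    [0,0,0],
    [0,0,0],
    [0,0,0]
  ]
}}

```text
t: 9.5
position: [482.7, 220.2, 94.8]
ee_rot: [[0.106, 0.994, 0.001], [0.994, -0.106, 0.0], [0.0, 0.001, -1.0]]
wrist_force: [-0.7, -0.5, 2.2]
grip_width: 24.0
grip_force: 79.4
```

Contact at the expected height, with the bar axis about 102 mm up. Pressing on.

Emit:
{"name": "play_rows", "arguments": {
  "jaw": [-1,-1,-1,-1,-1,-1],
  "offset": [
    [0,-0.0005,0.002],
    [0,-0.0005,0.004],
    [0,-0.0005,0.006],
    [0,-0.0005,0.008],
    [0,-0.0005,0.009],
    [0,-0.0005,0.009]
  ],
  "rotation": [
    [0,0,0],
    [0,0,0],
    [0,0,0],
    [0,0,0],
    [0,0,0],
    [0,0,0]
  ]
}}

```text
t: 10.25
position: [482.2, 220.3, 85.5]
ee_rot: [[0.106, 0.994, 0.001], [0.994, -0.106, 0.0], [0.001, 0.001, -1.0]]
wrist_force: [1.7, 0.0, 2.2]
grip_width: 23.6
grip_force: 79.4
```

Emit:
{"name": "play_rows", "arguments": {
  "jaw": [-1,-1,-1,-1,-1],
  "offset": [
    [0,0,0.002],
    [0,0,0.004],
    [0,0,0.005],
    [0,0,0.006],
    [0,0,0.006]
  ],
  "rotation": [
    [0,0,0],
    [0,0,0],
    [0,0,0],
    [0,0,0],
    [0,0,0]
  ]
}}

```text
t: 10.88
position: [481.9, 219.9, 80.6]
ee_rot: [[0.106, 0.994, -0.0], [0.994, -0.106, -0.001], [-0.001, -0.0, -1.0]]
wrist_force: [-3.4, -2.4, 12.2]
grip_width: 24.1
grip_force: 80.8
```

Emit:
{"name": "play_rows", "arguments": {
  "jaw": [-1,-1,-1],
  "offset": [
    [0,0,0.001],
    [0,0,0.0015],
    [0,0,0.0015]
  ],
  "rotation": [
    [0,0,0],
    [0,0,0],
    [0,0,0]
  ]
}}

```text
t: 11.25
position: [482.0, 219.9, 80.6]
ee_rot: [[0.106, 0.994, -0.0], [0.994, -0.106, -0.001], [-0.001, -0.0, -1.0]]
wrist_force: [-9.1, -5.1, 23.9]
grip_width: 24.1
grip_force: 82.2
```

```bash
python3 -c "
from h import *
s=ctrl.state();print(s['position'],s['wrist_force'],s['wrist_torque'])"
```

```text
[481.97048362 219.88774882  80.55014795] [-9.10313423 -5.14006454 23.94549908] [-0.68432276  1.5254133  -0.13832075]
```

It stops hard at 24 N, so the bar is bottomed. Relieving the load, opening and rising.

Emit:
{"name": "play_rows", "arguments": {
  "jaw": [-1,-0.2,0.2,0.2,0.2],
  "offset": [
    [0,0,-0.0025],
    [0,0,-0.0025],
    [0,0,-0.0025],
    [0,0,-0.0025],
    [0,0,-0.0025]
  ],
  "rotation": [
    [0,0,0],
    [0,0,0],
    [0,0,0],
    [0,0,0],
    [0,0,0]
  ]
}}

```text
t: 11.88
position: [481.5, 220.1, 80.0]
ee_rot: [[0.106, 0.994, -0.001], [0.994, -0.106, -0.0], [-0.0, -0.001, -1.0]]
wrist_force: [-0.3, -0.5, -0.9]
grip_width: 51.1
grip_force: 0.0
```

Emit:
{"name": "play_rows", "arguments": {
  "jaw": [0.2,0.2,0.2,0.2,0.2,0.2,0.2,0.2],
  "offset": [
    [0,0,-0.02],
    [0,0,-0.06],
    [0,0,-0.11],
    [-0.02,0,-0.16],
    [-0.04,0,-0.18],
    [-0.04,0,-0.18],
    [-0.04,0,-0.18],
    [-0.04,0,-0.18]
  ],
  "rotation": [
    [0,0,0],
    [0,0,0],
    [0,0,0],
    [0,0,0],
    [0,0,0],
    [0,0,0],
    [0,0,0],
    [0,0,0]
  ]
}}

```text
t: 12.88
position: [476.7, 180.7, 258.5]
ee_rot: [[0.106, 0.994, -0.003], [0.994, -0.106, -0.0], [-0.001, -0.003, -1.0]]
wrist_force: [-0.2, 0.2, 0.3]
grip_width: 51.3
grip_force: 0.0
```

Run:
```python
from h import *
a=grab('wrist','w6');b=grab('side','d6');e=grab('scene','s6')
r=lambda im:cv2.resize(im,(380,300),interpolation=2)
cv2.imwrite('pics/v6.png',np.vstack([np.hstack([r(a),r(b[225:305,250:350])]),np.hstack([r(e[165:245,155:255]),r(a[0:270,100:440])])])[:,:,::-1])
print(ctrl.state()['t'],ctrl.state()['position'],ctrl.state()['wrist_force'])
```

```text
13.025 [477.01338017 180.66184586 259.15408399] [ 0.84998603 -0.00765141  0.72904983]
```

View pics/v6.png

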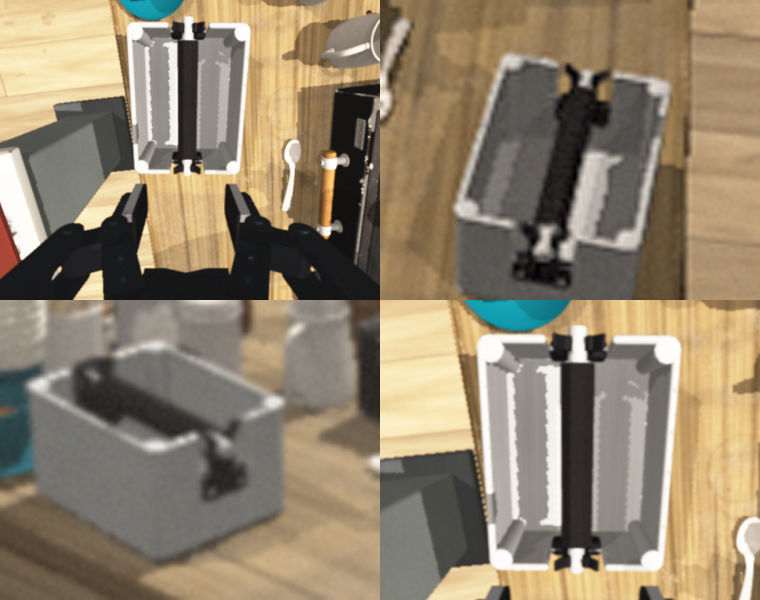

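Steel ends sit between both clips' fingers, and the sleeve lies between the clips. Checking heights at both ends numerically.

Run:
```python
from h import *
u=np.array([np.cos(np.radians(83.9)),np.sin(np.radians(83.9)),0]);o=np.array([482.3,217.8,0])
for n,s,px in(("w6",1,(277,23)),("w6",-1,(276,245)),("d6",1,(293.4,287)),("s6",-1,(212,204))):
    c=load(n);print(n,s,"seen",px,*[(z,proj(c,o+s*97*u+[0,0,z]).round(1)) for z in(88,102.5)])
# sleeve length in wrist view -> end edges
im=cv2.imread("pics/w6.png");g=im.max(2);c=load("w6")
A,B=(277,23),(276,245)
for z in(88,95,102.5):print(z,np.linalg.norm(plane(c,A,z)-plane(c,B,z)),((plane(c,A,z)+plane(c,B,z))/2).round(1))
```

```text
w6 1 seen (277, 23) (88, array([277.2,  25. ])) (102.5, array([277.3,  21.2]))
w6 -1 seen (276, 245) (88, array([276.4, 243.6])) (102.5, array([276.5, 249.7]))
d6 1 seen (293.4, 287) (88, array([291.5, 293. ])) (102.5, array([291.7, 289.9]))
s6 -1 seen (212, 204) (88, array([215. , 204.6])) (102.5, array([214.9, 200.4]))
88 196.9714596708646 [482.  217.8  88. ]
95 192.57746422332693 [482.1 218.7  95. ]
102.5 187.86961195810807 [482.2 219.6 102.5]
```

The -y end is home. The +y end is less clear, so I'll check it, and press if needed, by touching the sleeve top near that end with shut fingers. Home should put the top at z≈101.

```bash
python3 -c "
from h import *
plan((488.2,272.5,115),83.9)"
```

```text
t 13.025 pos [477.  180.7 259.2] off [0.0926 0.0017 0.1441] rot [-0.022  0.006  0.009]
```

Emit:
{"name": "play_rows", "arguments": {
  "jaw": [-1,-1,-1,-1,-1,-1,-1,-1],
  "offset": [
    [0.046,0.001,0],
    [0.0926,0.0017,0.03],
    [0.0926,0.0017,0.07],
    [0.0926,0.0017,0.11],
    [0.0926,0.0017,0.13],
    [0.0926,0.0017,0.144],
    [0.0926,0.0017,0.144],
    [0.0926,0.0017,0.144]
  ],
  "rotation": [
    [0,0,0],
    [0,0,0],
    [0,0,0],
    [0,0,0],
    [0,0,0],
    [0,0,0],
    [0,0,0],
    [0,0,0]
  ]
}}

```text
t: 14.02
position: [489.8, 272.5, 117.4]
ee_rot: [[0.106, 0.994, 0.002], [0.994, -0.106, 0.001], [0.001, 0.002, -1.0]]
wrist_force: [0.2, -0.4, -0.3]
grip_width: 0.3
grip_force: 0.0
```

Emit:
{"name": "play_rows", "arguments": {
  "jaw": [-1,-1,-1,-1,-1,-1],
  "offset": [
    [0,0,0.002],
    [0,0,0.004],
    [0,0,0.007],
    [0,0,0.01],
    [0,0,0.012],
    [0,0,0.012]
  ],
  "rotation": [
    [0,0,0],
    [0,0,0],
    [0,0,0],
    [0,0,0],
    [0,0,0],
    [0,0,0]
  ]
}}

```text
t: 14.78
position: [488.9, 272.2, 104.0]
ee_rot: [[0.106, 0.994, -0.0], [0.994, -0.106, -0.0], [-0.0, -0.0, -1.0]]
wrist_force: [0.4, -0.2, 0.9]
grip_width: 0.1
grip_force: 0.0
```

No contact down to 104, so the +y end isn't high. Touching with a little force to confirm.

Emit:
{"name": "play_rows", "arguments": {
  "jaw": [-1,-1,-1,-1,-1],
  "offset": [
    [0,0,0.002],
    [0,0,0.003],
    [0,0,0.004],
    [0,0,0.0045],
    [0,0,0.0045]
  ],
  "rotation": [
    [0,0,0],
    [0,0,0],
    [0,0,0],
    [0,0,0],
    [0,0,0]
  ]
}}

```text
t: 15.4
position: [489.7, 272.2, 101.0]
ee_rot: [[0.106, 0.994, 0.001], [0.994, -0.106, 0.0], [0.0, 0.001, -1.0]]
wrist_force: [-1.4, -1.9, 6.2]
grip_width: -0.4
grip_force: 3.3
```

Contact at 101.0, exactly home. A short firm press here, then the same at the -y end.

Emit:
{"name": "play_rows", "arguments": {
  "jaw": [-1,-1,-1,-1,-1,-1,-1,-1],
  "offset": [
    [0,0,0.001],
    [0,0,0.001],
    [0,0,-0.01],
    [0,0,-0.03],
    [-0.05,-0.001,-0.03],
    [-0.11,-0.001,-0.03],
    [-0.11,-0.001,-0.015],
    [-0.11,-0.001,-0.015]
  ],
  "rotation": [
    [0,0,0],
    [0,0,0],
    [0,0,0],
    [0,0,0],
    [0,0,0],
    [0,0,0],
    [0,0,0],
    [0,0,0]
  ]
}}

```text
t: 16.4
position: [475.5, 162.9, 113.8]
ee_rot: [[0.107, 0.994, -0.002], [0.994, -0.107, 0.0], [-0.0, -0.002, -1.0]]
wrist_force: [0.1, 0.2, -0.3]
grip_width: -0.4
grip_force: 0.0
```

Emit:
{"name": "play_rows", "arguments": {
  "jaw": [-1,-1,-1,-1,-1,-1],
  "offset": [
    [0,0,0.004],
    [0,0,0.009],
    [0,0,0.012],
    [0,0,0.014],
    [0,0,0.0155],
    [0,0,0.0155]
  ],
  "rotation": [
    [0,0,0],
    [0,0,0],
    [0,0,0],
    [0,0,0],
    [0,0,0],
    [0,0,0]
  ]
}}

```text
t: 17.15
position: [477.8, 163.3, 101.2]
ee_rot: [[0.106, 0.994, 0.003], [0.994, -0.106, 0.0], [0.001, 0.003, -1.0]]
wrist_force: [-2.5, -0.4, 10.0]
grip_width: -0.1
grip_force: 4.9
```

Both ends read about 101, so the bar is level and home. Retreating and handing in.

Emit:
{"name": "play_rows", "arguments": {
  "jaw": [-1,-1,-1,-1,-1,-1,-1],
  "offset": [
    [0,0,-0.005],
    [0,0,-0.03],
    [0,0,-0.07],
    [0,0,-0.12],
    [0,0,-0.15],
    [0,0,-0.15],
    [0,0,-0.15]
  ],
  "rotation": [
    [0,0,0],
    [0,0,0],
    [0,0,0],
    [0,0,0],
    [0,0,0],
    [0,0,0],
    [0,0,0]
  ]
}}

```text
t: 18.02
position: [475.7, 162.9, 248.0]
ee_rot: [[0.106, 0.994, -0.002], [0.994, -0.106, -0.0], [-0.0, -0.002, -1.0]]
wrist_force: [-0.4, -0.2, -1.4]
grip_width: 0.0
grip_force: 0.0
```

```bash
python3 -c "
from h import *
print(ctrl.state()['position'],ctrl.state()['wrist_force']);print(ctrl.finish_job())"
```

```text
[475.71903556 162.87065609 248.04677219] [-0.38386277 -0.21352819 -1.41503161]
the job is handed in; nothing more can be done
None
```

The knock bar is back in both clips, home and level (sleeve top about 101 mm up near each end, as expected when seated); the job was handed in at 18 s, nothing else on the worktop was handled, and no verdict came back.

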